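# Put the hole saws back in their tray by size

## Robot

A 6-joint arm with a two-finger parallel gripper is mounted at the origin on the work surface. World frame = base frame: x ahead of the robot, y to its left, z up, the work surface at z = 0. Lengths are in mm, angles in rad, forces in N, time in s.
With the tool pointing down it reaches from about 375 to 750 mm from the base axis. Payload 9 kg.
Tool frame: the origin (TCP) lies on the centre line of the jaws, within the pads' length; the fingertips stand 19 mm ahead of it and the grasp point (between the pads) is the TCP; y points along the fingers, z is the direction in which the jaws open and shut, and the axes are right-handed (so a half turn about y gives the same grasp; the last joint's range is limited). The gripper opens to 85 mm and grips with 20 to 120 N. Pads are 22 mm wide; open, the fingers measure 114 mm over their backs; the gripper's body (76 mm by 85 mm) begins 54 mm behind the grasp point. The pads swing forward as they close: fully open they stand 13 mm farther back than shut.
Start: joints at [0.978, 0.104, 0.097, 1.564, 0, 1.353], TCP at [219.657, 558.377, 250.331] pointing down, gripper open.
Joint ranges: [-2.99, 2.99], [-0.84, 1.86], [-1.1, 1.16], [-1.84, 2.11], [-1.51, 1.56], [-3.14, 3.14]. Speed limits (rad/s): [2.22, 2.22, 2.57, 3.14, 3.14, 3.14].

## Interface

Orientations are given as a unit quaternion [x, y, z, w].
In Python, from workcell import ctrl gives the robot as it stands.
- The arm moves only by the shell command python3 -m inch 'ROWS' [FORCE]. ROWS is JSON, a list of rows, each a list of 7 numbers: the opening, from 0 (shut) to 1 (fully open), then the shift along the tool's x, y, z in m, then the turn, a rotation vector about the tool's x, y, z in rad. In form: [[claw, x, y, z, wx, wy, wz], ...]. A call has 1 to 10 rows; each row shifts and turns the commanded pose from where the row before left it, along the tool's axes as they then stand; what a row does not reach is not made up. A row lasts 1/12 s, in which the tool goes at most 41.7 mm and 7.16 degrees, less where a joint would pass 70% of its speed; a pose out of reach is approached as far as the arm can. A call is refused whole if a number of a shift passes 0.0417 or a number of a turn 0.125, either way. A call with a gripper value outside its range is refused whole. The fingers move at their own pace and stop on an object; FORCE is the grip in N (left out, the last holds). Time passes only in rows, so rows that do not move let the fingers close. It gives the time, the measured TCP pose, the force and the opening at its end, in the units of the state.
- ctrl.get_state(): the state, without advancing time (a new reading comes with each control period).
- ctrl.get_image(name): name is "scene" or "side" or "wrist"; returns a dict with "pixels" (384x512x3 uint8, blue, green, red), "mtx" (3x3 intrinsics, pixels), "pose" (4x4, takes a point from camera to world coordinates). Camera axes: x right, y up, looking along -z (the intrinsics and any distortion apply to the point x, -y, -z); pixel columns grow to the right and rows downward; lengths in mm; the calibration is good to about 2 mm. A picture is of the moment at which its call begins. There is no depth.
- ctrl.sign_off(): hands the job in, once; it reports no verdict.
The state is a dict: "t": time; "joint_positions": joint angles; "dq": joint speeds; "joint_efforts": joint torques, N m; "ee_pos": TCP position; "tool_rot": TCP orientation; "contact_force": force on the tool from outside, world axes, zero at the start; "wrist_torque": the same for the moment, N m; "opening": opening from 0.0 (shut) to 1.0 (fully open).
Only numpy, scipy, OpenCV 4.12 (cv2) and the standard library are available. Lean on these libraries where they do the work, as an engineer would, in place of code of your own. Each camera call takes 0.05 s, during which the arm holds its last target.

## Task

The boring is finished: put the four hole saws back into the four cork-lined compartments of the wooden tray, one in each, teeth up as they stand now and flat on the cork. They go in order of size, the smallest in the compartment next to the arbor (the single stout collar with its pilot drill) and the largest at the other end, next to the three drill bits. Leave the glue bottle standing where it is.

Things in the scene. Friction and masses are not known exactly. Their poses are not given: they have to be found in the camera images.
- saw_a: The smallest of the four hole saws: a dark steel cup, outside diameter 30 mm, standing on its closed base on the bench with its ring of bright teeth and its open mouth up. Rim 44 mm above its base (47 mm over the teeth), wall 3 mm, base plate 5 mm thick, about 60 g. Origin: centre of the underside of its base; z up along the cup's axis. Yaw is of no account (round).
- saw_b: The second smallest of the four hole saws: a dark steel cup, outside diameter 41 mm, standing on its closed base on the bench with its ring of bright teeth and its open mouth up. Rim 44 mm above its base (47 mm over the teeth), wall 3 mm, base plate 5 mm thick, about 90 g. Origin: centre of the underside of its base; z up along the cup's axis. Yaw is of no account (round).
- saw_c: The second largest of the four hole saws: a dark steel cup, outside diameter 53 mm, standing on its closed base on the bench with its ring of bright teeth and its open mouth up. Rim 44 mm above its base (47 mm over the teeth), wall 3 mm, base plate 5 mm thick, about 130 g. Origin: centre of the underside of its base; z up along the cup's axis. Yaw is of no account (round).
- saw_d: The largest of the four hole saws: a dark steel cup, outside diameter 66 mm, standing on its closed base on the bench with its ring of bright teeth and its open mouth up. Rim 44 mm above its base (47 mm over the teeth), wall 3 mm, base plate 5 mm thick, about 180 g. Origin: centre of the underside of its base; z up along the cup's axis. Yaw is of no account (round).
- cell1: Outer compartment, -y end of the row in the long wooden tray fixed to the bench: its cork liner. Inside 84 x 84 mm, walls 6 mm thick, tops 20 mm above the bench; 90 mm between centres of neighbours. Origin: centre of the liner's underside, 6 mm above the bench; cork top 3 mm higher (9 mm above the bench). x across the tray, y along its row, z up.
- cell2: Inner compartment, between cell1 and cell3 in the long wooden tray fixed to the bench: its cork liner. Inside 84 x 84 mm, walls 6 mm thick, tops 20 mm above the bench; 90 mm between centres of neighbours. Origin: centre of the liner's underside, 6 mm above the bench; cork top 3 mm higher (9 mm above the bench). x across the tray, y along its row, z up.
- cell3: Inner compartment, between cell2 and cell4 in the long wooden tray fixed to the bench: its cork liner. Inside 84 x 84 mm, walls 6 mm thick, tops 20 mm above the bench; 90 mm between centres of neighbours. Origin: centre of the liner's underside, 6 mm above the bench; cork top 3 mm higher (9 mm above the bench). x across the tray, y along its row, z up.
- cell4: Outer compartment, +y end of the row in the long wooden tray fixed to the bench: its cork liner. Inside 84 x 84 mm, walls 6 mm thick, tops 20 mm above the bench; 90 mm between centres of neighbours. Origin: centre of the liner's underside, 6 mm above the bench; cork top 3 mm higher (9 mm above the bench). x across the tray, y along its row, z up.
- arbor: Arbor: a stout round steel collar, 33 mm across, with one pilot drill pointing up, fixed in a 46 mm square wooden block in the narrow compartment at one end of the tray (which end varies); 90 mm tall. The other end has a like block with three thin bits, 77 mm tall. Origin: centre of the block's underside, in line with the liners, 75 mm from the centre of the nearest one.
- glue: White plastic squeeze bottle of wood glue with a paper band and a grey nozzle, standing on the bench among the hole saws; 50 mm diameter, 132 mm tall, about 250 g. Not to be moved. Origin: centre of its underside; z up.

How it is judged:
By the outcome, as a careful person would: the job done as asked, in the order asked, and still so for the second after the job is handed in, with the robot touching nothing.
It also fails if it takes over 90 s, if anything falls off the work surface, if the arm or the gripper's body presses on something with over 40 N, if the wrist force passes 120 N, or if a joint passes its speed limit or range.

## Working session

There is one attempt and no reset: what is moved stays moved. The work goes in short steps, Python scripts to look and compute and a shell command to move; the robot and the scene stay as the last step left them, time stands still between calls to the robot, and variables do not carry over. Pictures are saved under pics/ and viewed, and the job is handed in when it is done.

```bash
mkdir -p pics; ls
python3 - <<'E'
from workcell import ctrl
import cv2
for n in ("scene","side","wrist"):
    im=ctrl.get_image(n); cv2.imwrite(f"pics/{n}0.png",im["pixels"]); print(n,im["mtx"].round(1).tolist(),im["pose"].round(3).tolist(),[k for k in im])
print(ctrl.get_state())
E
```

```text
pics
scene [[459.6, 0.0, 253.3], [0.0, 459.6, 187.0], [0.0, 0.0, 1.0]] [[0.323, -0.693, 0.644, 1162.54], [0.946, 0.234, -0.223, -234.221], [0.004, 0.682, 0.732, 788.984], [0.0, 0.0, 0.0, 1.0]] ['pixels', 'mtx', 'pose']
side [[454.2, 0.0, 253.0], [0.0, 454.2, 195.2], [0.0, 0.0, 1.0]] [[0.816, 0.329, -0.474, 30.149], [-0.577, 0.461, -0.674, -699.409], [-0.004, 0.824, 0.566, 653.602], [0.0, 0.0, 0.0, 1.0]] ['pixels', 'mtx', 'pose']
wrist [[266.5, 0.0, 256.2], [0.0, 266.5, 188.6], [0.0, 0.0, 1.0]] [[0.365, -0.899, -0.243, 158.717], [0.931, 0.352, 0.097, 580.91], [-0.002, -0.262, 0.965, 372.986], [0.0, 0.0, 0.0, 1.0]] ['pixels', 'mtx', 'pose']
{'t': 0.15, 'joint_positions': array([9.78290558e-01, 1.04616421e-01, 9.66893959e-02, 1.56392918e+00,
       2.46230991e-06, 1.35312548e+00]), 'dq': array([-0.00046453, -0.0014589 ,  0.00069614,  0.00056453,  0.00071268,
        0.00061602]), 'joint_efforts': array([ 4.93761283e-03, -5.57357061e+01,  5.04005921e+01,  1.26017688e-02,
       -2.49097584e-04,  9.42248647e-06]), 'ee_pos': array([219.51173137, 558.15224358, 249.6919998 ]), 'tool_rot': array([ 0.69506838, -0.13189816,  0.1316012 , -0.69438027]), 'contact_force': array([ 0.33554099,  0.13200988, -0.37391829]), 'wrist_torque': array([ 0.0120903 , -0.02228615, -0.02670949]), 'opening': 0.9980249246351823}
```

View pics/scene0.png

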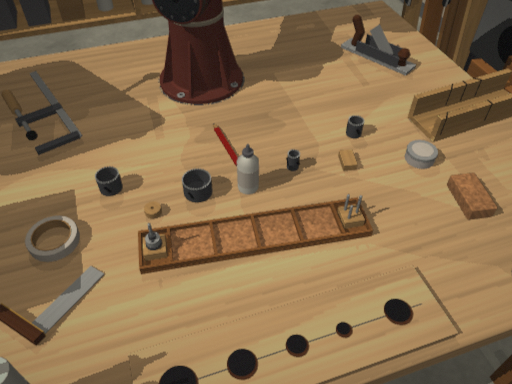

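View pics/side0.png

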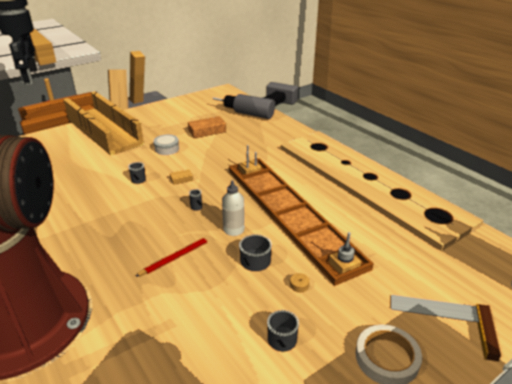

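View pics/wrist0.png

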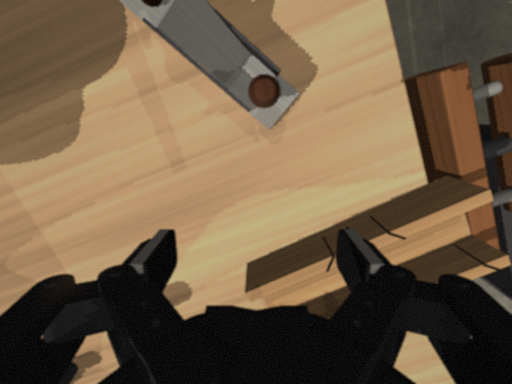

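Run:
```python
import cv2,numpy as np
a=cv2.imread('pics/scene0.png');b=cv2.imread('pics/side0.png')
def c(im,x,y,r=30): return cv2.resize(im[y-r:y+r,x-r:x+r],(260,260),interpolation=cv2.INTER_NEAREST)
p=np.vstack([np.hstack([c(a,109,181),c(a,197,186),c(a,293,160)]),np.hstack([c(a,355,127),c(b,283,330),c(b,255,252)])])
cv2.imwrite('pics/z0.png',p)
p=np.hstack([c(b,196,200),c(b,138,173)]);cv2.imwrite('pics/z1.png',p)
cv2.imwrite('pics/z2.png',cv2.resize(a[180:280,120:390],(800,300),interpolation=cv2.INTER_NEAREST))
```

```text
(no output)
```

View pics/z0.png

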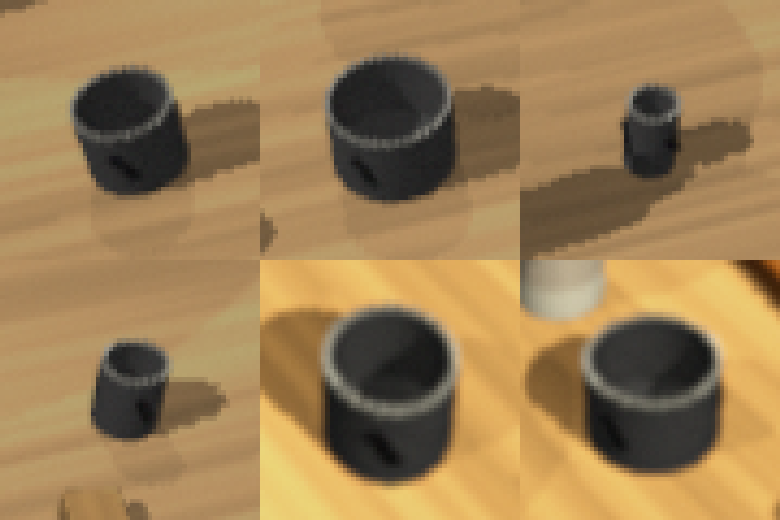

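View pics/z1.png

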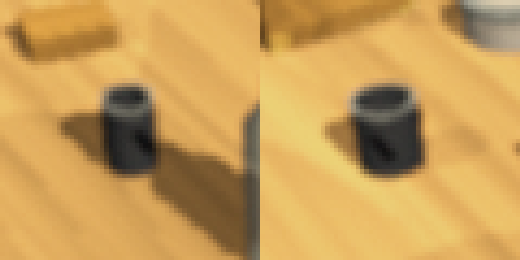

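View pics/z2.png

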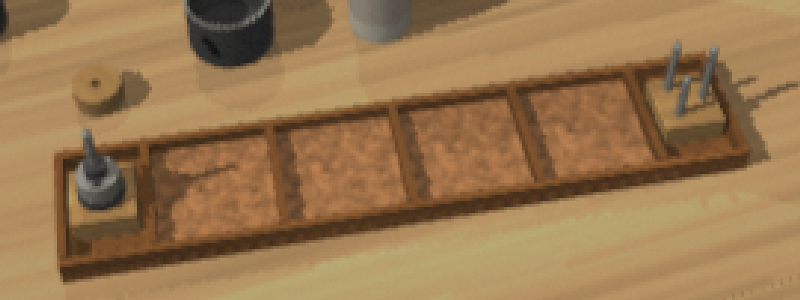

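```bash
cat > h.py <<'E'
import cv2,numpy as np
from workcell import ctrl
from scipy.spatial.transform import Rotation as R
from scipy.optimize import least_squares
def cast(im,uv,z):
    uv=np.atleast_2d(uv).astype(float);M=im["mtx"];P=np.asarray(im["pose"])
    d=np.c_[(uv[:,0]-M[0,2])/M[0,0],-(uv[:,1]-M[1,2])/M[1,1],-np.ones(len(uv))]@P[:3,:3].T
    o=P[:3,3];return o+d*((z-o[2])/d[:,2])[:,None]
def proj(im,p):
    P=np.asarray(im["pose"]);q=(np.atleast_2d(p)-P[:3,3])@P[:3,:3];M=im["mtx"]
    return np.c_[M[0,0]*q[:,0]/-q[:,2]+M[0,2],M[1,1]*-q[:,1]/-q[:,2]+M[1,2]]
def st():
    s=ctrl.get_state();r=R.from_quat(s["tool_rot"]).as_matrix();return s,r
def rim(im,c,r,vth=85,sat=75,z=44):
    p=im["pixels"].astype(int);x,y=c
    h=cv2.cvtColor(im["pixels"],cv2.COLOR_BGR2HSV).astype(int)
    m=((h[...,1]<sat)&(h[...,2]>vth)).astype(np.uint8)
    k=np.zeros_like(m);k[y-r:y+r,x-r:x+r]=1;m*=k
    n,l,s,_=cv2.connectedComponentsWithStats(m,connectivity=8)
    i=1+np.argmax(s[1:,4]);ys,xs=np.where(l==i)
    hull=cv2.convexHull(np.c_[xs,ys].astype(np.int32))[:,0]
    w=cast(im,hull,z)[:,:2]
    f=least_squares(lambda q:np.hypot(*(w-q[:2]).T)-q[2],[*w.mean(0),20],loss='soft_l1')
    return f.x,len(xs),np.abs(f.fun).max()
E
python3 - <<'E'
from h import *
S=ctrl.get_image("scene");D=ctrl.get_image("side")
for n,a,b,r in (("a",(293,156),(196,192),9),("b",(355,124),(138,167),12),("c",(107,177),(283,323),22),("d",(197,182),(255,248),22)):
    for im,c in ((S,a),(D,b)):
        for v in (70,90):
            f,k,e=rim(im,c,r,v); print(n,v,f.round(1),k,round(e,1))
print(cast(S,[(138.9,231.3),(140.9,268.3),(357.3,198.3),(372.4,231.7)],20).round(1))
print("bot S",cast(S,[(248,192)],0).round(1),"D",cast(D,[(234,234)],0).round(1), "tip", cast(S,[(247,147)],132).round(1),cast(D,[(231,183)],132).round(1))
s,r=st();print(r.round(3))
E
```

```text
a 70 [434.1 118.4  15.7] 47 1.0
a 90 [434.9 121.2  13.2] 14 1.2
a 70 [432.7 112.5  14.4] 48 2.5
a 90 [432.5 113.6  13.3] 29 1.9
b 70 [369.  318.   20.7] 62 1.0
b 90 [367.  316.7  18.1] 14 1.0
b 70 [368.2 310.9  19.8] 65 2.3
b 90 [368.3 312.6  18.7] 39 1.2
c 70 [ 362.9 -311.4   25.5] 48 2.9
c 90 [ 361.2 -312.4   24. ] 18 0.9
c 70 [ 362.1 -312.6   26.6] 225 1.0
c 90 [ 362.2 -312.    26.2] 167 0.5
d 70 [ 440.7 -120.9   33.4] 127 1.4
d 90 [ 441.2 -117.1   30. ] 32 0.7
d 70 [ 439.6 -124.3   33. ] 182 1.6
d 90 [ 440.2 -123.8   32.4] 123 1.7
[[ 529.  -267.5   20. ]
 [ 621.3 -278.6   20. ]
 [ 592.6  210.2   20. ]
 [ 686.8  196.3   20. ]]
bot S [[479. -10.   0.]] D [[453.  -23.1   0. ]] tip [[469.8  -8.6 132. ]] [[455.3 -14.7 132. ]]
[[ 0.931 -0.     0.366]
 [-0.366 -0.001  0.931]
 [-0.    -1.    -0.001]]
```

Run:
```python
import cv2
b=cv2.imread('pics/side0.png')
cv2.imwrite('pics/z3.png',cv2.resize(b[145:285,220:380],(640,560),interpolation=cv2.INTER_NEAREST))
```

```text
(no output)
```

View pics/z3.png

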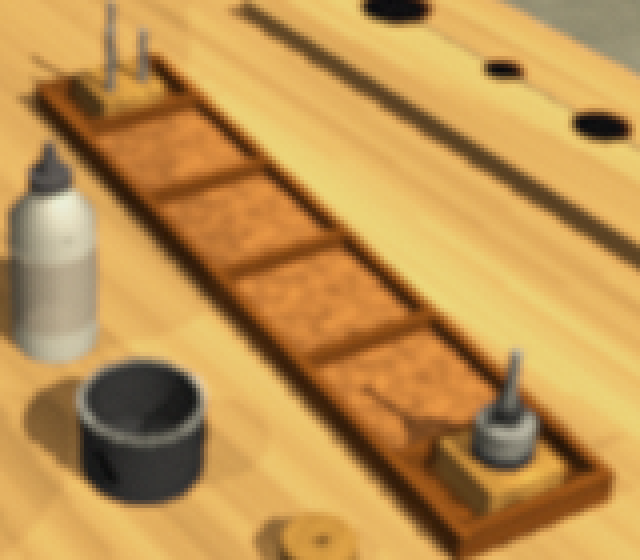

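Run:
```python
from h import *
S=ctrl.get_image("scene");D=ctrl.get_image("side")
A=cast(S,[(138.9,231.3),(140.9,268.3),(357.3,198.3),(372.4,231.7)],20)
B=cast(D,[(333.75,280),(372.5,263.7),(229.5,167),(258.7,158.7)],20)
for c in (A,B):
    c=c[:,:2]; u=(c[2]+c[3]-c[0]-c[1])/2; L=np.hypot(*u); print(c.round(0).tolist()); m=c.mean(0);u/=L
    print("L",L.round(1),"W",np.hypot(*(c[0]-c[1])).round(1),np.hypot(*(c[2]-c[3])).round(1),"mid",m.round(1),"u",u.round(4),"yaw",np.arctan2(-u[0],u[1]).round(4))
    print([(m+u*k).round(1).tolist() for k in (-135,-45,45,135)])
# cork masks
for im in (S,D):
    h=cv2.cvtColor(im["pixels"],cv2.COLOR_BGR2HSV)
    print(h[240,275] if im is S else h[220,300], h[246,232])
```

```text
[[529.0, -268.0], [621.0, -279.0], [593.0, 210.0], [687.0, 196.0]]
L 480.7 W 93.0 95.3 mid [607.4 -34.9] u [0.1342 0.991 ] yaw -0.1346
[[589.3, -168.7], [601.4, -79.5], [613.5, 9.7], [625.5, 98.9]]
[[520.0, -273.0], [616.0, -285.0], [587.0, 202.0], [677.0, 192.0]]
L 479.9 W 96.1 91.1 mid [600. -41.] u [0.133  0.9911] yaw -0.1334
[[582.0, -174.8], [594.0, -85.6], [606.0, 3.6], [618.0, 92.8]]
[ 14 144 167] [ 14 142 163]
[ 15 181 215] [ 17 160 116]
```

```bash
python3 -m inch '[[1,0,0,0,0,0.121,0],[1,0,0,0,0,0.121,0],[1,0,0,0,0,0.121,0],[1,0,0,0,0,0.121,0],[1,0,0,0,0,0.121,0],[1,0,0,0,0,0.121,0],[1,0,0,0,0,0.121,0],[1,0,0,0,0,0.121,0],[1,0,0,0,0,0.121,0],[1,0,0,0,0,0.121,0]]' 60; python3 -m inch '[[1,0,0,0,0,0.121,0],[1,0,0,0,0,0,0]]'
cat >> h.py <<'E'
def go(x,y,z):
    s,r=st();d=r.T@(np.array([x,y,z])-s["ee_pos"]);print("tool shift mm",d.round(1),"dist",np.linalg.norm(d).round(0));return d
E
python3 -c "
from h import *
go(368.6,314.5,250);s,r=st();print(s['ee_pos'],r.round(3))"
```

```text
t: 1.18
ee_pos: [219.6, 558.4, 250.3]
tool_rot: [-0.495, 0.505, -0.505, 0.495]
contact_force: [-0.0, -0.6, 0.7]
opening: 1.0
t: 1.35
ee_pos: [219.7, 558.4, 250.3]
tool_rot: [0.464, -0.534, 0.534, -0.464]
contact_force: [-0.0, -0.3, -1.0]
opening: 1.0
tool shift mm [220.6   0.3 181.6] dist 286.0
[219.65438242 558.3606583  250.2838825 ] [[-0.14  0.    0.99]
 [-0.99  0.   -0.14]
 [-0.   -1.    0.  ]]
```

```bash
python3 -m inch '[[1,0.022,0.005,0.018,0,0,0],[1,0.022,0.005,0.018,0,0,0],[1,0.022,0.005,0.018,0,0,0],[1,0.022,0.005,0.018,0,0,0],[1,0.022,0.005,0.018,0,0,0],[1,0.022,0.005,0.018,0,0,0],[1,0.022,0.005,0.018,0,0,0],[1,0.022,0.005,0.018,0,0,0],[1,0.022,0.005,0.018,0,0,0],[1,0.022,0.005,0.018,0,0,0]]'; python3 -m inch '[[1,0,0,0,0,0,0],[1,0,0,0,0,0,0]]'
python3 - <<'E'
from h import *
W=ctrl.get_image("wrist");cv2.imwrite("pics/w1.png",W["pixels"])
s,r=st();print(s["ee_pos"].round(1),proj(W,[s["ee_pos"],[368.6,314.5,44],[368.6,314.5,0]]).round(0).tolist(), W["pose"].round(3).tolist())
E
```

```text
t: 2.18
ee_pos: [368.9, 315.0, 200.2]
tool_rot: [0.466, -0.531, 0.531, -0.467]
contact_force: [0.1, 0.4, 0.1]
opening: 0.999
t: 2.35
ee_pos: [368.9, 315.2, 200.2]
tool_rot: [-0.465, 0.532, -0.532, 0.465]
contact_force: [-0.9, 1.4, -0.5]
opening: 0.999
[368.6 316.  200.4] [[253.0, 246.0], [255.0, 179.0], [255.0, 171.0]] [[0.991, 0.128, 0.035, 378.468], [-0.133, 0.956, 0.26, 379.138], [-0.0, -0.262, 0.965, 323.528], [0.0, 0.0, 0.0, 1.0]]
```

View pics/w1.png

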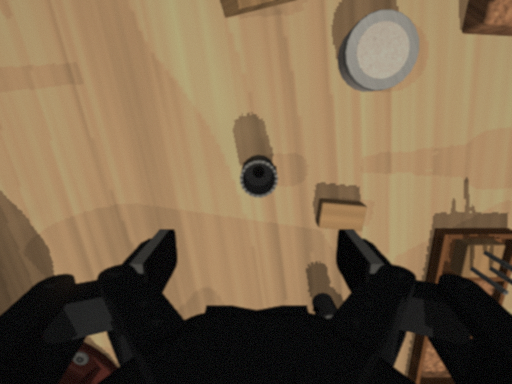

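Run:
```python
from h import *
W=ctrl.get_image("wrist")
for v in (70,90): print(rim(W,(259,175),24,v))
print("block",cast(W,[(320,197),(366,203),(363,229),(317,226)],15).round(0).tolist())
print("a mouth",cast(W,[(324,304)],44).round(1))
```

```text
(array([372.02440654, 314.53873739,  20.5329673 ]), 306, np.float64(0.5885548168110049))
(array([371.93385234, 314.34419717,  20.39786107]), 148, np.float64(0.381083066500576))
block [[442.0, 276.0, 15.0], [497.0, 261.0, 15.0], [493.0, 227.0, 15.0], [436.0, 239.0, 15.0]]
a mouth [[431.5 147.4  44. ]]
```

```bash
python3 -c "
from h import *
go(371.2,314.4,38)"
```

```text
tool shift mm [  1.8 162.6   3.1] dist 163.0
```

```bash
python3 -m inch '[[0.8,0.001,0.020,0.003,0,0,0],[0.8,0,0.025,0,0,0,0],[0.8,0,0.025,0,0,0,0],[0.8,0,0.025,0,0,0,0],[0.8,0,0.025,0,0,0,0],[0.8,0,0.020,0,0,0,0],[0.8,0,0.012,0,0,0,0],[0.8,0,0.010,0,0,0,0],[0.8,0,0,0,0,0,0]]' 60
python3 - <<'E'
from h import *
W=ctrl.get_image("wrist");D=ctrl.get_image("side")["pixels"]
cv2.imwrite("pics/w2.png",np.hstack([cv2.resize(W["pixels"],(400,300)),cv2.resize(D[120:220,80:200],(360,300))]))
E
```

```text
t: 3.2
ee_pos: [370.1, 314.9, 36.9]
tool_rot: [-0.466, 0.532, -0.532, 0.465]
contact_force: [-0.4, -0.9, 0.1]
opening: 0.8
```

View pics/w2.png

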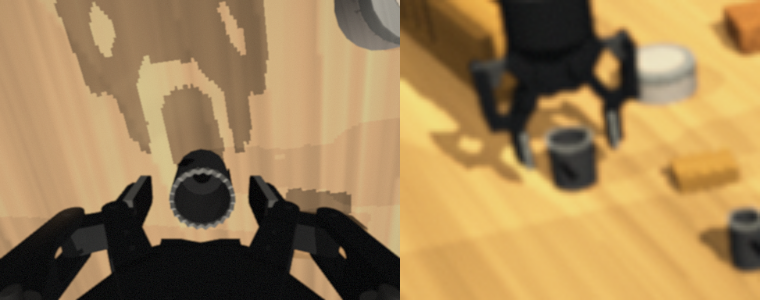

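```bash
python3 -m inch '[[0,0,0,0,0,0,0],[0,0,0,0,0,0,0],[0,0,0,0,0,0,0],[0,0,0,0,0,0,0],[0,0,0,0,0,0,0],[0,0,0,0,0,0,0]]' 60
python3 - <<'E'
from h import *
W=ctrl.get_image("wrist");D=ctrl.get_image("side")["pixels"]
cv2.imwrite("pics/w3.png",np.hstack([cv2.resize(W["pixels"],(400,300)),cv2.resize(D[120:220,80:200],(360,300))]))
E
```

```text
t: 3.8
ee_pos: [372.3, 315.3, 40.0]
tool_rot: [0.464, -0.532, 0.533, -0.466]
contact_force: [-1.2, 0.7, 6.3]
opening: 0.46
```

View pics/w3.png

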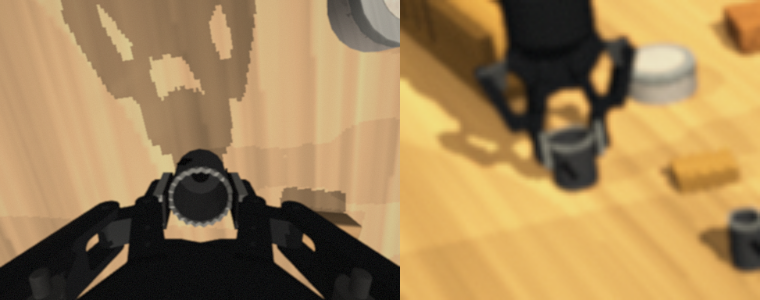

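```bash
python3 -m inch '[[0,0,-0.005,0,0,0,0],[0,0,-0.015,0,0,0,0],[0,0,-0.03,0,0,0,0],[0,0,-0.03,0,0,0,0],[0,0,-0.03,0,0,0,0],[0,0,-0.03,0,0,0,0],[0,0,0,0,0,0,0]]'; python3 -c "
from h import *
go(598,-82,190)"
```

```text
t: 4.48
ee_pos: [373.7, 315.9, 185.3]
tool_rot: [0.462, -0.532, 0.533, -0.468]
contact_force: [0.2, 0.0, -0.2]
opening: 0.461
tool shift mm [364.1  -4.4 275.8] dist 457.0
```

```bash
python3 -m inch '[[0,0.019,0,0.014,0,0,0],[0,0.025,0,0.019,0,0,0],[0,0.025,0,0.019,0,0,0],[0,0.025,0,0.019,0,0,0],[0,0.025,0,0.019,0,0,0],[0,0.025,0,0.019,0,0,0],[0,0.025,0,0.019,0,0,0],[0,0.025,0,0.019,0,0,0],[0,0.025,0,0.019,0,0,0],[0,0.025,0,0.019,0,0,0]]'; python3 -m inch '[[0,0.025,0,0.019,0,0,0],[0,0.025,0,0.019,0,0,0],[0,0.025,0,0.019,0,0,0],[0,0.025,0,0.019,0,0,0],[0,0.020,0,0.014,0,0,0],[0,0,0,0,0,0,0],[0,0,0,0,0,0,0]]'
python3 - <<'E'
from h import *
W=ctrl.get_image("wrist");cv2.imwrite("pics/w4.png",W["pixels"])
for i in range(3): print(st()[0]["ee_pos"].round(1))
go(598,-82,190)
c=np.array([598,-82]);print(proj(W,[[598,-82,9],[598,-82,20]]).round(0).tolist())
E
```

```text
t: 5.32
ee_pos: [522.3, 46.5, 178.5]
tool_rot: [0.465, -0.533, 0.533, -0.465]
contact_force: [-0.1, 1.2, -0.8]
opening: 0.459
t: 5.9
ee_pos: [594.8, -84.1, 177.9]
tool_rot: [-0.465, 0.533, -0.533, 0.465]
contact_force: [-0.7, 0.4, -0.9]
opening: 0.461
[594.5 -83.1 178.1]
[594.5 -83.1 178.1]
[594.5 -83.1 178.1]
tool shift mm [ -1.5 -11.9   3.3] dist 12.0
[[258.0, 174.0], [258.0, 176.0]]
```

View pics/w4.png

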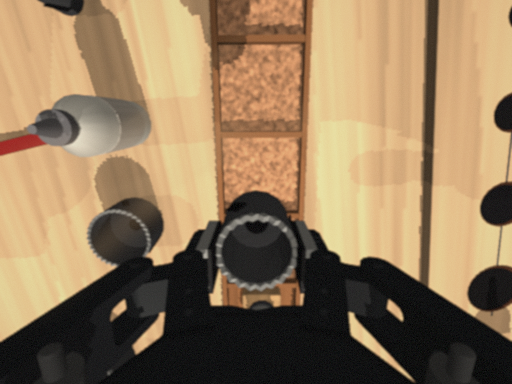

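Run:
```python
import cv2
b=cv2.imread('pics/w4.png')
cv2.imwrite('pics/z4.png',cv2.resize(b[0:220,195:335],None,fx=4,fy=2.7,interpolation=cv2.INTER_NEAREST))
```

```text
(no output)
```

View pics/z4.png

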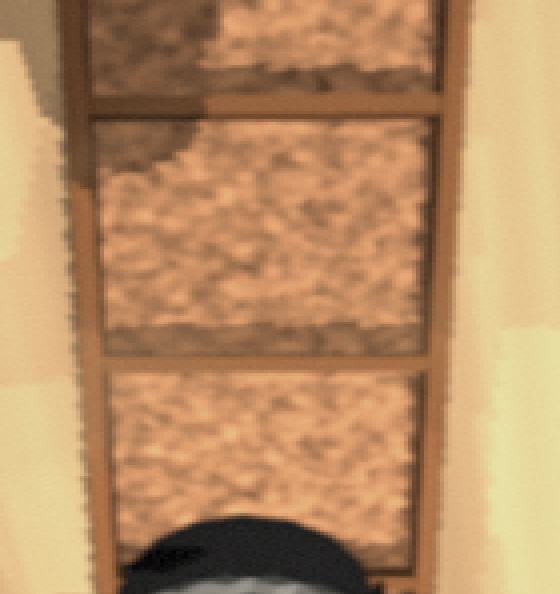

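Run:
```python
from h import *
W=ctrl.get_image("wrist");S=ctrl.get_image("scene");D=ctrl.get_image("side")
w=cast(W,[(261.4,39.3),(261.5,134.5)],20)[:,:2];d=w[0]-w[1];print(w.round(1),np.hypot(*d).round(1),np.arctan2(-d[0],d[1]).round(3))
w=cast(W,[(195+90/4,39.3),(195+441/4,39.3),(195+103/4,134.5),(195+429/4,134.5)],20)[:,:2];print(np.hypot(*(w[0]-w[1])),np.hypot(*(w[2]-w[3])))
print("rim d wrist",rim(W,(121,237),34,100), "rim of held b", rim(W,(257,251),42,100,z=182))
u=d/np.hypot(*d);m=cast(W,[(261.5,134.5)],20)[0,:2]
print("cells",[(m+u*k).round(1).tolist() for k in (-135,-45,45,135)])
print([proj(im,[m[0],m[1],20]).round(1).tolist() for im in (S,D)])
```

```text
[[618.4  50.1]
 [607.1 -38. ]] 88.8 -0.128
83.37580048023977 84.5539928054497
rim d wrist (array([ 443.60015432, -124.31065864,   33.17242035]), 421, np.float64(0.8945124659132944)) rim of held b (array([594.73512044, -86.55297987,  19.49464195]), 464, np.float64(0.7609013580945394))
cells [[589.8, -171.9], [601.3, -82.6], [612.8, 6.6], [624.4, 95.9]]
[[[254.6, 231.5]], [[291.5, 206.7]]]
```

```bash
python3 -m inch '[[0,-0.001,0.015,0.003,0,0,0],[0,0,0.025,0.003,0,0,0],[0,0,0.025,0,0,0,0],[0,0,0.025,0,0,0,0],[0,0,0.02,0,0,0,0],[0,0,0.010,0,0,0,0],[0,0,0.006,0,0,0,0],[0,0,0.003,0,0,0,0],[0,0,0,0,0,0,0]]'
python3 - <<'E'
from h import *
W=ctrl.get_image("wrist");D=ctrl.get_image("side")["pixels"]
cv2.imwrite("pics/w5.png",np.hstack([cv2.resize(W["pixels"],(400,300)),cv2.resize(D[130:280,220:400],(360,300))]))
s=st()[0];print(s["ee_pos"],s["contact_force"])
E
```

```text
t: 6.85
ee_pos: [601.2, -82.6, 50.0]
tool_rot: [0.465, -0.532, 0.533, -0.465]
contact_force: [0.1, -0.2, -0.6]
opening: 0.461
[601.68159851 -82.93846707  50.74930611] [-0.16881983 -0.62307835 -1.15863429]
```

View pics/w5.png

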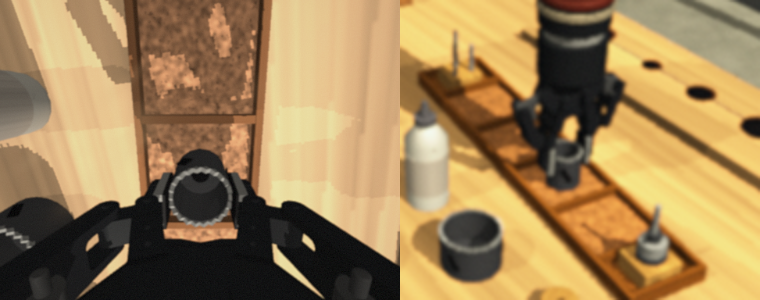

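```bash
python3 -m inch '[[0,0,0.001,0,0,0,0],[0,0,0.001,0,0,0,0],[0,0,0,0,0,0,0]]';python3 -m inch '[[0,0,0.001,0,0,0,0],[0,0,0,0,0,0,0]]'
```

```text
t: 7.2
ee_pos: [601.7, -83.1, 49.0]
tool_rot: [0.465, -0.532, 0.533, -0.466]
contact_force: [-2.0, 0.4, 7.6]
opening: 0.464
t: 7.37
ee_pos: [601.8, -83.1, 49.0]
tool_rot: [0.465, -0.532, 0.533, -0.466]
contact_force: [-5.7, 0.3, 16.2]
opening: 0.464
```

```bash
python3 -m inch '[[0.8,0,0,0,0,0,0],[0.8,0,0,0,0,0,0],[0.8,0,0,0,0,0,0],[0.8,0,0,0,0,0,0],[0.8,0,-0.01,0,0,0,0],[0.8,0,-0.03,0,0,0,0],[0.8,0,-0.03,0,0,0,0],[0.8,0,-0.03,0,0,0,0],[0.8,0,-0.04,0,0,0,0]]'; python3 -m inch '[[0.8,0,0,0,0,0,0],[0.8,0,0,0,0,0,0]]'
python3 - <<'E'
from h import *
W=ctrl.get_image("wrist");D=ctrl.get_image("side")["pixels"]
cv2.imwrite("pics/w6.png",np.hstack([cv2.resize(W["pixels"],(400,300)),cv2.resize(D[130:280,220:400],(360,300))]))
go(433,130,188)
E
```

```text
t: 8.12
ee_pos: [599.7, -82.3, 186.5]
tool_rot: [-0.466, 0.533, -0.532, 0.465]
contact_force: [0.1, -0.5, 0.1]
opening: 0.802
t: 8.28
ee_pos: [602.5, -83.3, 190.2]
tool_rot: [0.464, -0.531, 0.534, -0.466]
contact_force: [-0.6, -0.5, -1.4]
opening: 0.796
tool shift mm [-188.2   -1.7 -194.9] dist 271.0
```

View pics/w6.png

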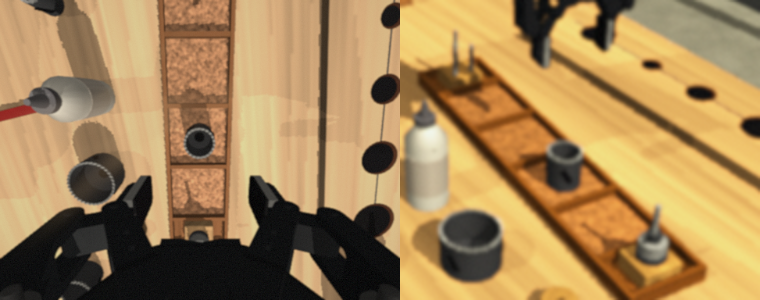

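```bash
python3 -m inch '[[0.8,-0.018,0,-0.019,0,0,0],[0.8,-0.018,0,-0.019,0,0,0],[0.8,-0.018,0,-0.019,0,0,0],[0.8,-0.018,0,-0.019,0,0,0],[0.8,-0.018,0,-0.019,0,0,0],[0.8,-0.018,0,-0.019,0,0,0],[0.8,-0.018,0,-0.019,0,0,0],[0.8,-0.018,0,-0.019,0,0,0],[0.8,-0.018,0,-0.019,0,0,0],[0.8,-0.018,0,-0.019,0,0,0]]'; python3 -m inch '[[0.7,0,0,0,0,0,0],[0.7,0,0,0,0,0,0]]'
python3 - <<'E'
from h import *
W=ctrl.get_image("wrist");cv2.imwrite("pics/w7.png",W["pixels"])
s,r=st();print(s["ee_pos"])
c=proj(W,[433,115.5,44])[0].round().astype(int);print(c)
for v in (70,90): print(rim(W,tuple(c),26,v))
E
```

```text
t: 9.22
ee_pos: [435.0, 122.0, 184.8]
tool_rot: [-0.466, 0.533, -0.532, 0.464]
contact_force: [0.8, 1.1, -0.5]
opening: 0.798
t: 9.38
ee_pos: [435.7, 122.0, 185.2]
tool_rot: [-0.466, 0.532, -0.532, 0.465]
contact_force: [0.5, -0.5, 0.3]
opening: 0.704
[436.3008222  121.33443026 185.38069911]
[254 188]
(array([437.23740657, 115.10478472,  15.22305747]), 270, np.float64(0.423616851254744))
(array([437.2860949 , 114.59302731,  14.83321505]), 134, np.float64(1.6718499512797713))
```

View pics/w7.png

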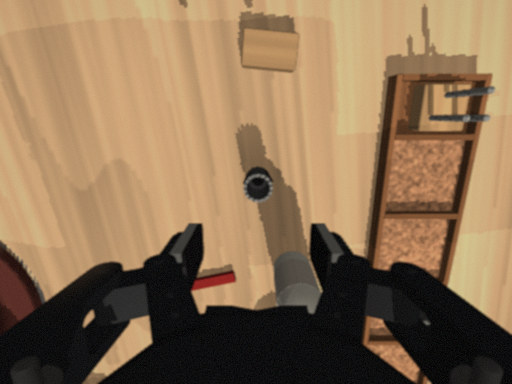

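```bash
python3 -c "
from h import *
go(436,115,38)"
```

```text
tool shift mm [  6.3 147.4   0.7] dist 148.0
```

```bash
python3 -m inch '[[0.7,0.003,0.012,0.001,0,0,0],[0.7,0.003,0.025,0,0,0,0],[0.7,0,0.025,0,0,0,0],[0.7,0,0.025,0,0,0,0],[0.7,0,0.025,0,0,0,0],[0.7,0,0.020,0,0,0,0],[0.7,0,0.010,0,0,0,0],[0.7,0,0.005,0,0,0,0],[0.7,0,0,0,0,0,0]]' 60
python3 - <<'E'
from h import *
W=ctrl.get_image("wrist");D=ctrl.get_image("side")["pixels"]
cv2.imwrite("pics/w8.png",np.hstack([cv2.resize(W["pixels"],(400,300)),cv2.resize(D[140:260,140:284],(360,300))]))
E
```

```text
t: 10.18
ee_pos: [436.4, 114.6, 38.1]
tool_rot: [-0.465, 0.533, -0.532, 0.464]
contact_force: [-0.3, 0.5, -0.1]
opening: 0.704
```

View pics/w8.png

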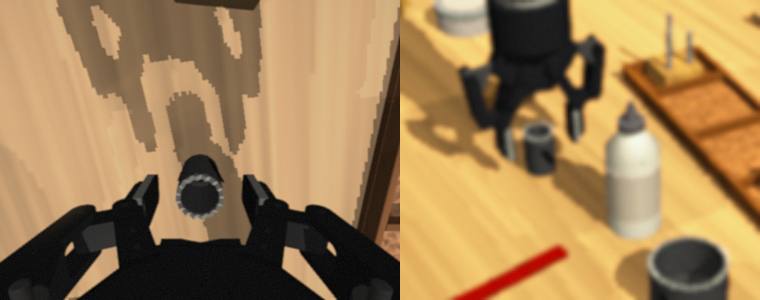

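Saw a sits centred between the fingers (200,195). Close and lift.

```bash
python3 -m inch '[[0,0,0,0,0,0,0],[0,0,0,0,0,0,0],[0,0,0,0,0,0,0],[0,0,0,0,0,0,0],[0,0,0,0,0,0,0],[0,0,0,0,0,0,0],[0,0,0,0,0,0,0]]' 60; python3 -m inch '[[0,0,-0.005,0,0,0,0],[0,0,-0.015,0,0,0,0],[0,0,-0.03,0,0,0,0],[0,0,-0.03,0,0,0,0],[0,0,-0.03,0,0,0,0],[0,0,-0.03,0,0,0,0],[0,0,0,0,0,0,0]]'
python3 - <<'E'
from h import *
go(590,-172,178)
E
```

```text
t: 10.87
ee_pos: [437.9, 115.1, 40.6]
tool_rot: [0.465, -0.532, 0.533, -0.466]
contact_force: [-2.1, -0.2, 5.6]
opening: 0.326
t: 11.45
ee_pos: [439.5, 115.1, 186.0]
tool_rot: [0.463, -0.53, 0.535, -0.467]
contact_force: [1.1, -0.1, 0.8]
opening: 0.319
tool shift mm [264.3   9.3 187.6] dist 324.0
```

```bash
python3 -m inch '[[0,0,0,0.02,0,0,0],[0,0,0,0.03,0,0,0],[0,0,0,0.03,0,0,0],[0,0,0,0.03,0,0,0],[0,0,0,0.03,0,0,0],[0,0.01,0,0.03,0,0,0],[0,0.025,0,0.018,0,0,0],[0,0.03,0,0,0,0,0],[0,0.03,0,0,0,0,0],[0,0.03,0,0,0,0,0]]'; python3 -m inch '[[0,0.03,0,0,0,0,0],[0,0.03,0,0,0,0,0],[0,0.03,0,0,0,0,0],[0,0.03,0,0,0,0,0],[0,0.015,0,0,0,0,0],[0,0.004,0,0,0,0,0],[0,0,0,0,0,0,0],[0,0,0,0,0,0,0]]'
python3 - <<'E'
from h import *
W=ctrl.get_image("wrist");cv2.imwrite("pics/w9.png",W["pixels"])
print(st()[0]["ee_pos"]);go(590,-172,50)
E
```

```text
t: 12.28
ee_pos: [606.3, -35.2, 179.0]
tool_rot: [-0.465, 0.533, -0.532, 0.465]
contact_force: [0.0, -0.7, -0.8]
opening: 0.323
t: 12.95
ee_pos: [587.8, -171.0, 179.3]
tool_rot: [-0.465, 0.533, -0.532, 0.465]
contact_force: [0.8, -0.5, -0.4]
opening: 0.323
[ 587.92470006 -170.56062519  179.30449219]
tool shift mm [  1.2 129.3   2.3] dist 129.0
```

View pics/w9.png

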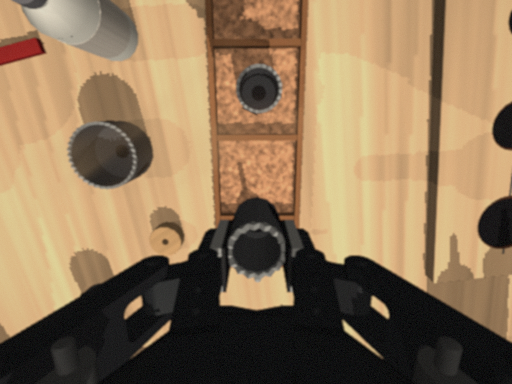

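```bash
python3 -m inch '[[0,0.001,0.015,0.002,0,0,0],[0,0,0.025,0,0,0,0],[0,0,0.025,0,0,0,0],[0,0,0.025,0,0,0,0],[0,0,0.02,0,0,0,0],[0,0,0.010,0,0,0,0],[0,0,0.005,0,0,0,0],[0,0,0.002,0,0,0,0],[0,0,0,0,0,0,0]]'; python3 -m inch '[[0,0,0.001,0,0,0,0],[0,0,0.001,0,0,0,0],[0,0,0,0,0,0,0]]'
python3 - <<'E'
from h import *
W=ctrl.get_image("wrist");D=ctrl.get_image("side")["pixels"]
cv2.imwrite("pics/w10.png",np.hstack([cv2.resize(W["pixels"],(400,300)),cv2.resize(D[150:300,240:420],(360,300))]))
E
```

```text
t: 13.75
ee_pos: [590.2, -172.8, 53.1]
tool_rot: [0.465, -0.532, 0.533, -0.465]
contact_force: [-0.3, 0.3, 0.2]
opening: 0.326
t: 14.0
ee_pos: [590.1, -173.3, 51.1]
tool_rot: [0.465, -0.532, 0.533, -0.465]
contact_force: [-0.8, -0.4, 0.2]
opening: 0.32
```

View pics/w10.png

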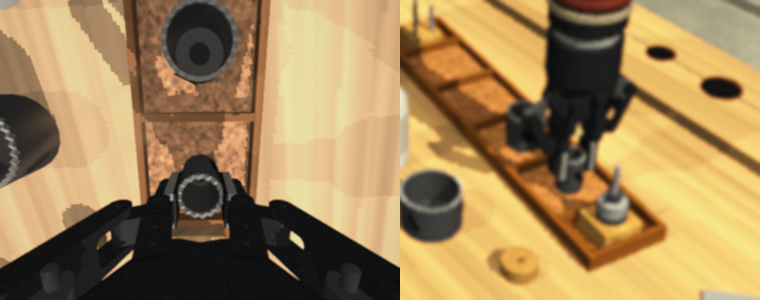

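```bash
python3 -m inch '[[0,0,0.001,0,0,0,0],[0,0,0,0,0,0,0]]'; python3 -m inch '[[0,0,0.001,0,0,0,0],[0,0,0,0,0,0,0]]';  python3 -m inch '[[0,0,0.0005,0,0,0,0],[0,0,0,0,0,0,0]]'
```

```text
t: 14.27
ee_pos: [589.9, -173.2, 49.7]
tool_rot: [0.465, -0.532, 0.533, -0.465]
contact_force: [-0.9, -1.0, 2.0]
opening: 0.326
t: 14.43
ee_pos: [589.9, -173.3, 49.7]
tool_rot: [0.465, -0.532, 0.533, -0.465]
contact_force: [-3.8, 1.3, 10.9]
opening: 0.32
t: 14.6
ee_pos: [589.9, -173.3, 49.7]
tool_rot: [0.465, -0.532, 0.533, -0.465]
contact_force: [-5.7, 3.3, 14.4]
opening: 0.324
```

```bash
python3 -m inch '[[0.7,0,0,0,0,0,0],[0.7,0,0,0,0,0,0],[0.7,0,0,0,0,0,0],[0.7,0,0,0,0,0,0],[0.7,0,-0.01,0,0,0,0],[0.7,0,-0.03,0,0,0,0],[0.7,0,-0.03,0,0,0,0],[0.7,0,-0.03,0,0,0,0],[0.9,0,-0.04,0,0,0,0]]'; python3 -m inch '[[0.9,0,0,0,0,0,0],[0.9,0,0,0,0,0,0]]'
python3 - <<'E'
from h import *
D=ctrl.get_image("side")["pixels"]
cv2.imwrite("pics/w11.png",cv2.resize(D[150:300,240:420],(540,450)))
go(362,-308,187)
E
```

```text
t: 15.35
ee_pos: [588.5, -172.5, 188.0]
tool_rot: [-0.465, 0.534, -0.532, 0.465]
contact_force: [1.1, 0.0, -0.3]
opening: 0.821
t: 15.52
ee_pos: [591.1, -173.8, 191.6]
tool_rot: [0.464, -0.531, 0.534, -0.466]
contact_force: [-0.8, -0.1, -0.0]
opening: 0.899
tool shift mm [ 164.1    2.  -208. ] dist 265.0
```

View pics/w11.png

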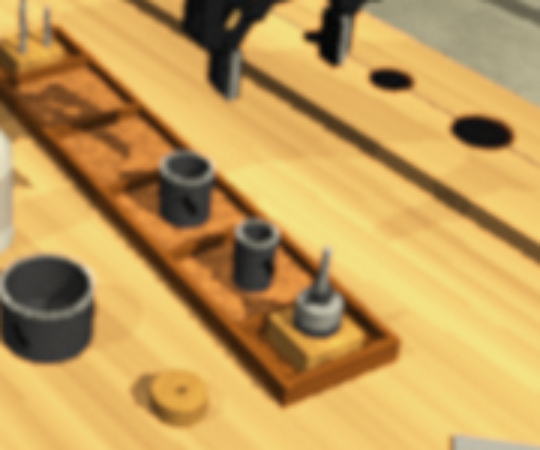

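```bash
python3 -m inch '[[0.9,0.016,0,-0.02,0,0,0],[0.9,0.016,0,-0.021,0,0,0],[0.9,0.016,0,-0.021,0,0,0],[0.9,0.016,0,-0.021,0,0,0],[0.9,0.016,0,-0.021,0,0,0],[0.9,0.016,0,-0.021,0,0,0],[0.9,0.016,0,-0.021,0,0,0],[0.9,0.016,0,-0.021,0,0,0],[0.9,0.016,0,-0.021,0,0,0],[0.9,0.016,0,-0.02,0,0,0]]'; python3 -m inch '[[0.95,0,0,0,0,0,0],[0.95,0,0,0,0,0,0]]'
python3 - <<'E'
from h import *
W=ctrl.get_image("wrist");cv2.imwrite("pics/w12.png",W["pixels"])
s,r=st();print(s["ee_pos"])
c=proj(W,[364,-312,44])[0].round().astype(int);print(c)
for v in (70,90): print(rim(W,tuple(c),34,v))
go(364.5,-312,38)
E
```

```text
t: 16.4
ee_pos: [360.3, -303.3, 186.4]
tool_rot: [-0.465, 0.533, -0.532, 0.465]
contact_force: [2.1, 0.2, 0.2]
opening: 0.9
t: 16.57
ee_pos: [360.9, -303.7, 186.7]
tool_rot: [-0.464, 0.534, -0.533, 0.465]
contact_force: [0.6, -0.1, -0.2]
opening: 0.956
[ 361.58260991 -303.28661569  186.88108341]
[259 189]
(array([ 365.94672103, -313.05248657,   26.50278445]), 450, np.float64(0.6877685666559117))
(array([ 365.91700314, -313.32176572,   26.34494168]), 334, np.float64(0.4278356484641428))
tool shift mm [  8.4 148.9   4.2] dist 149.0
```

View pics/w12.png

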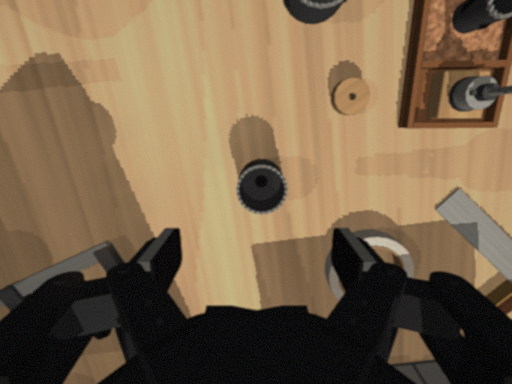

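```bash
python3 -m inch '[[0.95,0.005,0.015,0.003,0,0,0],[0.95,0.004,0.025,0.002,0,0,0],[0.95,0,0.025,0,0,0,0],[0.95,0,0.025,0,0,0,0],[0.95,0,0.025,0,0,0,0],[0.95,0,0.020,0,0,0,0],[0.95,0,0.010,0,0,0,0],[0.95,0,0.005,0,0,0,0],[0.95,0,0,0,0,0,0]]' 60
python3 - <<'E'
from h import *
W=ctrl.get_image("wrist");D=ctrl.get_image("side")["pixels"]
cv2.imwrite("pics/w13.png",np.hstack([cv2.resize(W["pixels"],(400,300)),cv2.resize(D[230:380,200:380],(360,300))]))
E
```

```text
t: 17.37
ee_pos: [365.8, -312.3, 36.9]
tool_rot: [-0.465, 0.533, -0.532, 0.466]
contact_force: [-0.1, 0.0, 0.8]
opening: 0.946
```

View pics/w13.png

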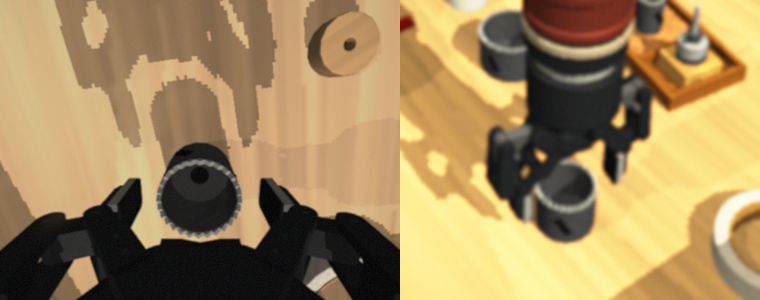

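```bash
python3 -m inch '[[0,0,0,0,0,0,0],[0,0,0,0,0,0,0],[0,0,0,0,0,0,0],[0,0,0,0,0,0,0],[0,0,0,0,0,0,0],[0,0,0,0,0,0,0],[0,0,0,0,0,0,0]]' 60; python3 -m inch '[[0,0,-0.005,0,0,0,0],[0,0,-0.015,0,0,0,0],[0,0,-0.03,0,0,0,0],[0,0,-0.03,0,0,0,0],[0,0,-0.03,0,0,0,0],[0,0,-0.03,0,0,0,0],[0,0,0,0,0,0,0],[0,0,0,0,0,0,0]]'
python3 - <<'E'
from h import *
go(612.5,6.6,178)
E
```

```text
t: 18.05
ee_pos: [366.2, -314.0, 39.1]
tool_rot: [0.465, -0.532, 0.533, -0.465]
contact_force: [-0.4, -0.0, 6.3]
opening: 0.59
t: 18.72
ee_pos: [366.3, -314.1, 179.8]
tool_rot: [0.465, -0.531, 0.534, -0.465]
contact_force: [0.0, 0.6, -2.2]
opening: 0.59
tool shift mm [-351.     1.4  200.8] dist 404.0
```

```bash
python3 -m inch '[[0,-0.019,0,0.011,0,0,0],[0,-0.026,0,0.015,0,0,0],[0,-0.026,0,0.015,0,0,0],[0,-0.026,0,0.015,0,0,0],[0,-0.026,0,0.015,0,0,0],[0,-0.026,0,0.015,0,0,0],[0,-0.026,0,0.015,0,0,0],[0,-0.026,0,0.015,0,0,0],[0,-0.026,0,0.015,0,0,0],[0,-0.026,0,0.015,0,0,0]]'; python3 -m inch '[[0,-0.026,0,0.015,0,0,0],[0,-0.026,0,0.015,0,0,0],[0,-0.026,0,0.015,0,0,0],[0,-0.02,0,0.01,0,0,0],[0,0,0,0,0,0,0],[0,0,0,0,0,0,0]]'
python3 - <<'E'
from h import *
W=ctrl.get_image("wrist");cv2.imwrite("pics/w14.png",W["pixels"])
print(st()[0]["ee_pos"]);go(612.5,6.6,49)
E
```

```text
t: 19.55
ee_pos: [544.3, -80.4, 176.1]
tool_rot: [-0.466, 0.533, -0.532, 0.465]
contact_force: [0.4, 0.1, -0.4]
opening: 0.587
t: 20.05
ee_pos: [611.5, 8.7, 175.9]
tool_rot: [-0.466, 0.533, -0.531, 0.465]
contact_force: [-1.2, 0.1, -2.6]
opening: 0.588
[611.28577053   7.83463884 176.20246784]
tool shift mm [  1.1 127.2   1.7] dist 127.0
```

View pics/w14.png

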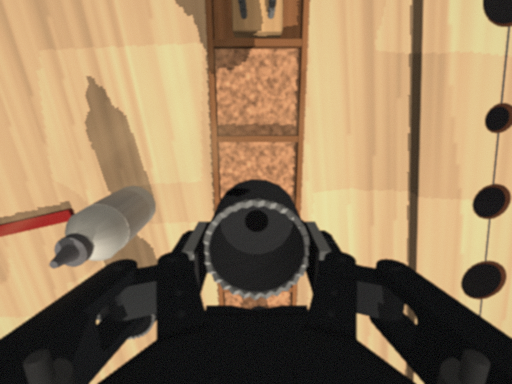

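```bash
python3 -m inch '[[0,0.001,0.015,0.002,0,0,0],[0,0,0.025,0,0,0,0],[0,0,0.025,0,0,0,0],[0,0,0.025,0,0,0,0],[0,0,0.02,0,0,0,0],[0,0,0.010,0,0,0,0],[0,0,0.004,0,0,0,0],[0,0,0.001,0,0,0,0],[0,0,0,0,0,0,0]]'; python3 -m inch '[[0,0,0.001,0,0,0,0],[0,0,0,0,0,0,0],[0,0,0,0,0,0,0]]'
python3 - <<'E'
from h import *
W=ctrl.get_image("wrist");D=ctrl.get_image("side")["pixels"]
cv2.imwrite("pics/w15.png",np.hstack([cv2.resize(W["pixels"],(400,300)),cv2.resize(D[130:280,220:400],(360,300))]))
E
```

```text
t: 20.85
ee_pos: [614.4, 5.8, 53.8]
tool_rot: [0.465, -0.532, 0.533, -0.465]
contact_force: [-0.5, 0.3, -1.4]
opening: 0.594
t: 21.1
ee_pos: [614.5, 6.2, 52.8]
tool_rot: [0.465, -0.532, 0.533, -0.465]
contact_force: [1.0, -0.0, -1.5]
opening: 0.589
```

View pics/w15.png

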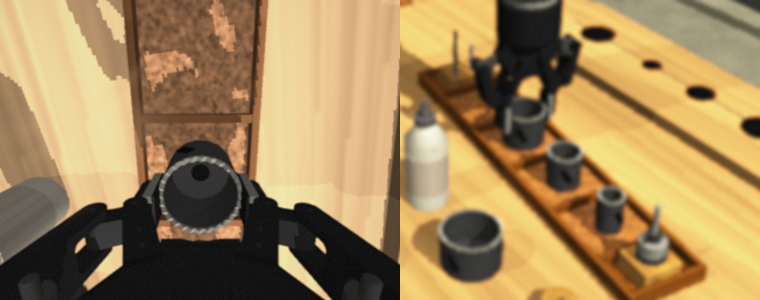

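```bash
python3 -m inch '[[0,0,0.0015,0,0,0,0],[0,0,0.0015,0,0,0,0],[0,0,0,0,0,0,0]]'; python3 -m inch '[[0,0,0.001,0,0,0,0],[0,0,0,0,0,0,0]]';  python3 -m inch '[[0,0,0.0005,0,0,0,0],[0,0,0,0,0,0,0]]'
```

```text
t: 21.45
ee_pos: [613.7, 6.4, 48.4]
tool_rot: [-0.465, 0.533, -0.532, 0.465]
contact_force: [-0.3, -1.0, -2.0]
opening: 0.587
t: 21.62
ee_pos: [613.9, 6.4, 48.2]
tool_rot: [-0.465, 0.533, -0.533, 0.465]
contact_force: [-1.8, 0.2, 4.7]
opening: 0.594
t: 21.78
ee_pos: [613.9, 6.4, 48.2]
tool_rot: [-0.465, 0.533, -0.533, 0.465]
contact_force: [-5.3, 0.8, 8.3]
opening: 0.596
```

```bash
python3 -m inch '[[0.9,0,0,0,0,0,0],[0.9,0,0,0,0,0,0],[0.9,0,0,0,0,0,0],[0.9,0,0,0,0,0,0],[0.9,0,-0.01,0,0,0,0],[0.9,0,-0.03,0,0,0,0],[0.9,0,-0.03,0,0,0,0],[0.9,0,-0.03,0,0,0,0],[1,0,-0.04,0,0,0,0]]'; python3 -m inch '[[1,0,0,0,0,0,0],[1,0,0,0,0,0,0]]'
python3 - <<'E'
from h import *
W=ctrl.get_image("wrist");D=ctrl.get_image("side")["pixels"]
cv2.imwrite("pics/w16.png",np.hstack([cv2.resize(W["pixels"],(400,300)),cv2.resize(D[130:280,220:400],(360,300))]))
go(442,-118,187)
E
```

```text
t: 22.53
ee_pos: [612.8, 6.5, 187.6]
tool_rot: [-0.466, 0.533, -0.532, 0.465]
contact_force: [1.5, 0.6, -0.3]
opening: 0.995
t: 22.7
ee_pos: [615.7, 5.9, 191.3]
tool_rot: [0.464, -0.531, 0.534, -0.466]
contact_force: [0.3, -0.3, -0.9]
opening: 1.003
tool shift mm [ 146.3    0.3 -153.6] dist 212.0
```

View pics/w16.png

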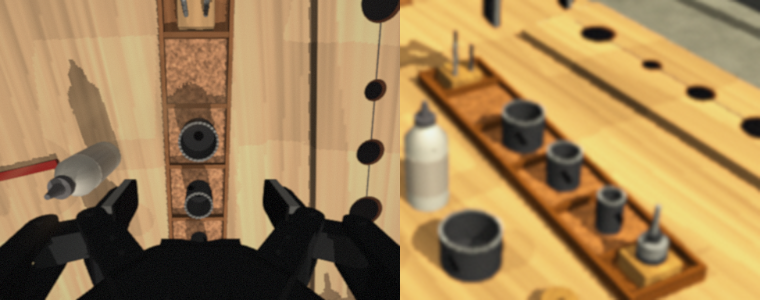

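```bash
python3 -m inch '[[1,0.016,0,-0.017,0,0,0],[1,0.016,0,-0.017,0,0,0],[1,0.016,0,-0.017,0,0,0],[1,0.016,0,-0.017,0,0,0],[1,0.016,0,-0.017,0,0,0],[1,0.016,0,-0.017,0,0,0],[1,0.016,0,-0.017,0,0,0],[1,0.016,0,-0.017,0,0,0],[1,0.016,0,-0.015,0,0,0]]'; python3 -m inch '[[1,0,0,0,0,0,0],[1,0,0,0,0,0,0],[1,0,0,0,0,0,0]]'
python3 - <<'E'
from h import *
W=ctrl.get_image("wrist");cv2.imwrite("pics/w17.png",W["pixels"])
s,r=st();print(s["ee_pos"],s["opening"])
c=proj(W,[443,-124,44])[0].round().astype(int);print(c)
for v in (70,90): print(rim(W,tuple(c),42,v))
go(442.5,-124,36)
E
```

```text
t: 23.55
ee_pos: [443.1, -116.0, 185.7]
tool_rot: [-0.465, 0.533, -0.532, 0.465]
contact_force: [-0.1, -0.7, -0.1]
opening: 1.004
t: 23.8
ee_pos: [444.8, -115.8, 186.5]
tool_rot: [-0.465, 0.533, -0.532, 0.465]
contact_force: [0.6, -0.5, -0.7]
opening: 1.004
[ 445.0177947  -115.59858047  186.65563944] 1.006573691574791
[255 189]
(array([ 443.8902248 , -123.67606951,   33.08314801]), 744, np.float64(0.8636666332175409))
(array([ 443.90353914, -123.90510958,   32.95483672]), 506, np.float64(0.47783086227975957))
tool shift mm [  8.8 150.7  -1.2] dist 151.0
```

View pics/w17.png

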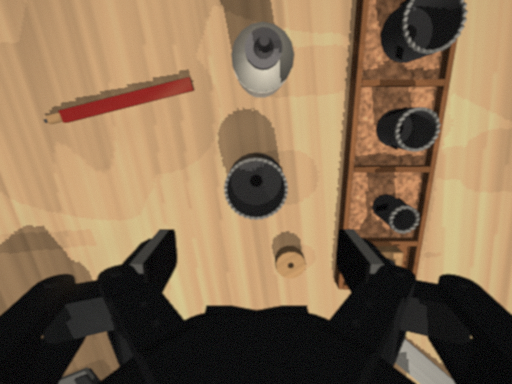

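```bash
python3 -m inch '[[1,0.005,0.015,0,0,0,0],[1,0.0035,0.025,0,0,0,0],[1,0,0.025,0,0,0,0],[1,0,0.025,0,0,0,0],[1,0,0.01,0,0,0,0],[1,0,0,0,0,0,0],[1,0,0,0,0,0,0]]' 60
python3 - <<'E'
from h import *
W=ctrl.get_image("wrist");D=ctrl.get_image("side")["pixels"]
cv2.imwrite("pics/w18.png",np.hstack([cv2.resize(W["pixels"],(400,300)),cv2.resize(D[160:310,170:350],(360,300))]))
E
```

```text
t: 24.43
ee_pos: [443.9, -124.1, 87.6]
tool_rot: [-0.465, 0.533, -0.532, 0.465]
contact_force: [0.2, -0.5, -0.0]
opening: 1.0
```

View pics/w18.png

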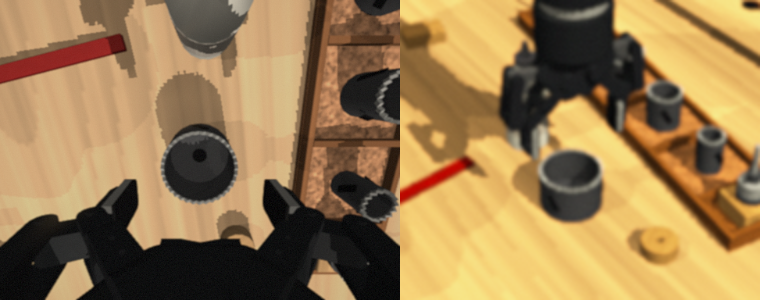

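Centred (cup centre (199,165), finger gap centre ~200). Go down the rest.

```bash
python3 -m inch '[[1,0,0.01,0,0,0,0],[1,0,0.015,0,0,0,0],[1,0,0.012,0,0,0,0],[1,0,0.008,0,0,0,0],[1,0,0.005,0,0,0,0],[1,0,0.002,0,0,0,0],[1,0,0,0,0,0,0]]' 60
python3 - <<'E'
from h import *
W=ctrl.get_image("wrist");D=ctrl.get_image("side")["pixels"]
cv2.imwrite("pics/w19.png",np.hstack([cv2.resize(W["pixels"],(400,300)),cv2.resize(D[160:310,170:350],(360,300))]))
E
```

```text
t: 25.12
ee_pos: [443.6, -124.4, 35.0]
tool_rot: [-0.465, 0.533, -0.532, 0.465]
contact_force: [0.0, -0.7, 0.5]
opening: 1.001
```

View pics/w19.png

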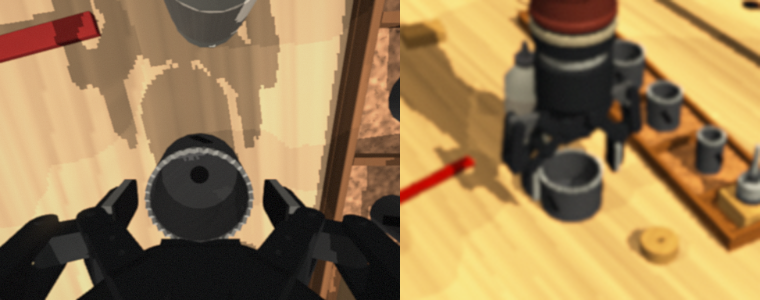

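```bash
python3 -m inch '[[0,0,0,0,0,0,0],[0,0,0,0,0,0,0],[0,0,0,0,0,0,0],[0,0,0,0,0,0,0],[0,0,0,0,0,0,0],[0,0,0,0,0,0,0]]' 70; python3 -m inch '[[0,0,-0.005,0,0,0,0],[0,0,-0.015,0,0,0,0],[0,0,-0.03,0,0,0,0],[0,0,-0.03,0,0,0,0],[0,0,-0.03,0,0,0,0],[0,0,-0.03,0,0,0,0],[0,0,0,0,0,0,0],[0,0,0,0,0,0,0]]'
python3 - <<'E'
from h import *
go(624,96,178)
E
```

```text
t: 25.72
ee_pos: [444.4, -124.8, 36.7]
tool_rot: [0.465, -0.532, 0.533, -0.465]
contact_force: [-2.6, 0.1, 9.0]
opening: 0.757
t: 26.38
ee_pos: [444.8, -125.1, 177.2]
tool_rot: [0.465, -0.531, 0.534, -0.466]
contact_force: [0.4, -0.1, -2.8]
opening: 0.754
tool shift mm [-243.2   -0.7  147.9] dist 285.0
```

```bash
python3 -m inch '[[0,0,0,0.014,0,0,0],[0,0,0,0.024,0,0,0],[0,0,0,0.026,0,0,0],[0,0,0,0.026,0,0,0],[0,0,0,0.026,0,0,0],[0,-0.012,0,0.02,0,0,0],[0,-0.025,0,0.012,0,0,0],[0,-0.028,0,0,0,0,0],[0,-0.028,0,0,0,0,0],[0,-0.028,0,0,0,0,0]]'; python3 -m inch '[[0,-0.028,0,0,0,0,0],[0,-0.028,0,0,0,0,0],[0,-0.028,0,0,0,0,0],[0,-0.024,0,0,0,0,0],[0,-0.012,0,0,0,0,0],[0,0,0,0,0,0,0],[0,0,0,0,0,0,0]]'
python3 - <<'E'
from h import *
W=ctrl.get_image("wrist");cv2.imwrite("pics/w20.png",W["pixels"])
print(st()[0]["ee_pos"]);go(624,96,46)
E
```

```text
t: 27.22
ee_pos: [606.0, -23.1, 173.1]
tool_rot: [-0.466, 0.534, -0.532, 0.464]
contact_force: [0.3, -0.3, -1.4]
opening: 0.756
t: 27.8
ee_pos: [622.3, 94.5, 174.0]
tool_rot: [-0.466, 0.533, -0.532, 0.465]
contact_force: [0.5, -0.9, -1.9]
opening: 0.755
[622.45140051  93.79337254 174.3380334 ]
tool shift mm [ -2.5 128.3   1.4] dist 128.0
```

View pics/w20.png

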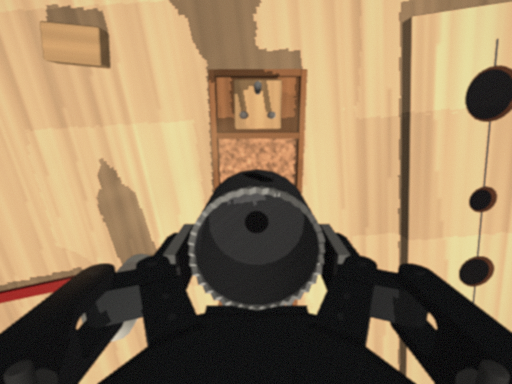

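Run:
```python
from h import *
W=ctrl.get_image("wrist");b=W["pixels"]
cv2.imwrite('pics/z5.png',cv2.resize(b[60:200,195:335],(560,560),interpolation=cv2.INTER_NEAREST))
m=cast(W,[(258.5,134)],20)[0,:2];print(m,m-45*np.array([.13,.9915]))
```

```text
[631.81634467 139.91264752] [625.96634467  95.29514752]
```

View pics/z5.png

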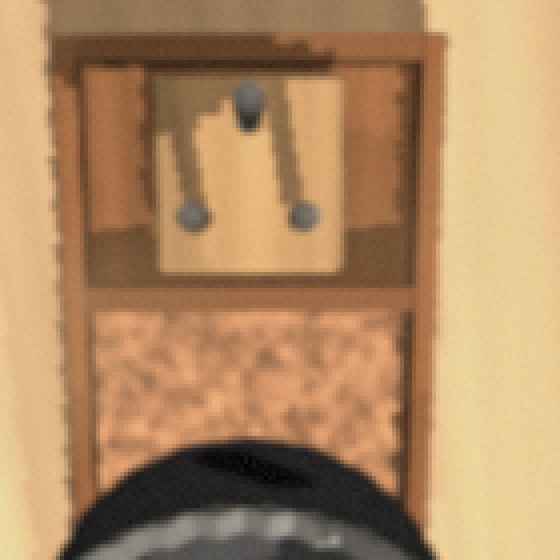

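```bash
python3 -m inch '[[0,-0.002,0.015,0.001,0,0,0],[0,0,0.025,0,0,0,0],[0,0,0.025,0,0,0,0],[0,0,0.025,0,0,0,0],[0,0,0.018,0,0,0,0],[0,0,0.008,0,0,0,0],[0,0,0.004,0,0,0,0],[0,0,0.001,0,0,0,0],[0,0,0,0,0,0,0],[0,0,0,0,0,0,0]]'
python3 - <<'E'
from h import *
W=ctrl.get_image("wrist");D=ctrl.get_image("side")["pixels"]
cv2.imwrite("pics/w21.png",np.hstack([cv2.resize(W["pixels"],(400,300)),cv2.resize(D[110:260,200:380],(360,300))]))
s=st()[0];print(s["ee_pos"],s["contact_force"])
E
```

```text
t: 28.73
ee_pos: [625.1, 96.0, 55.9]
tool_rot: [0.464, -0.532, 0.533, -0.466]
contact_force: [-0.3, -0.4, -1.5]
opening: 0.755
[625.00988711  96.14596642  55.69459521] [ 0.12277077 -0.62505473 -2.24475358]
```

View pics/w21.png

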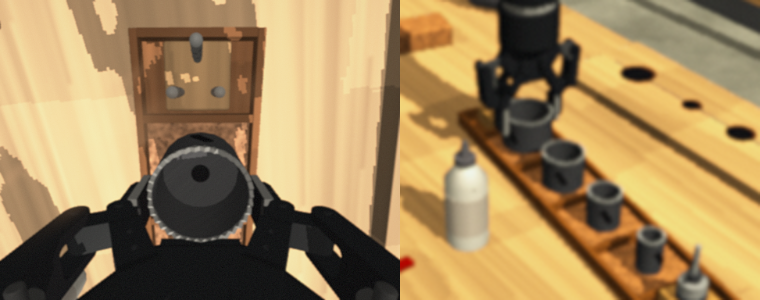

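```bash
python3 -m inch '[[0,0,0.002,0,0,0,0],[0,0,0.002,0,0,0,0],[0,0,0.002,0,0,0,0],[0,0,0,0,0,0,0]]'; python3 -m inch '[[0,0,0.001,0,0,0,0],[0,0,0.001,0,0,0,0],[0,0,0,0,0,0,0]]';  python3 -m inch '[[0,0,0.001,0,0,0,0],[0,0,0,0,0,0,0]]'
```

```text
t: 29.17
ee_pos: [623.8, 96.3, 47.7]
tool_rot: [-0.465, 0.533, -0.532, 0.465]
contact_force: [-0.5, -0.2, -2.1]
opening: 0.753
t: 29.42
ee_pos: [624.0, 96.3, 46.0]
tool_rot: [-0.465, 0.533, -0.532, 0.465]
contact_force: [-0.7, -0.5, -2.0]
opening: 0.755
t: 29.58
ee_pos: [624.2, 96.3, 45.9]
tool_rot: [0.465, -0.533, 0.533, -0.465]
contact_force: [-2.3, -0.6, 3.4]
opening: 0.754
```

Contact at the expected height (46). Release, lift, back away.

```bash
python3 -m inch '[[1,0,0,0,0,0,0],[1,0,0,0,0,0,0],[1,0,0,0,0,0,0],[1,0,0,0,0,0,0],[1,0,-0.01,0,0,0,0],[1,0,-0.03,0,0,0,0],[1,0,-0.03,0,0,0,0],[1,0,-0.03,0,0,0,0],[1,0,-0.04,0,0,0,0]]'; python3 -m inch '[[1,-0.03,-0.03,0,0,0,0],[1,-0.03,-0.03,0,0,0,0],[1,-0.03,0,0,0,0,0],[1,-0.03,0,0,0,0,0],[1,0,0,0,0,0,0],[1,0,0,0,0,0,0]]'
python3 - <<'E'
from h import *
S=ctrl.get_image("scene");D=ctrl.get_image("side")
cv2.imwrite("pics/e1.png",np.hstack([cv2.resize(S["pixels"][100:290,120:390],(400,300)),cv2.resize(D["pixels"][110:300,200:390],(360,300))]))
cells={"a":(589.5,-172),"b":(600,-82.6),"c":(612.5,6.6),"d":(624,95.5)}
for n,r in zip("abcd",(14,17,20,24)):
    for im in (S,D):
        c=proj(im,[*cells[n],53])[0].round().astype(int)
        f,k,e=rim(im,tuple(c),r,85,z=53);print(n,f.round(1),round(e,1))
for im in(S,D): print(proj(im,[[462,-14,0]]).round(0))
E
```

```text
t: 30.33
ee_pos: [623.1, 96.3, 185.7]
tool_rot: [-0.466, 0.533, -0.532, 0.465]
contact_force: [0.2, 0.4, -0.1]
opening: 1.003
t: 30.83
ee_pos: [640.0, 215.6, 244.8]
tool_rot: [0.466, -0.532, 0.532, -0.466]
contact_force: [0.2, -0.2, -1.5]
opening: 1.001
a [ 587.5 -169.1   16.1] 0.6
a [ 587.2 -173.    14.6] 2.5
b [599.9 -78.8  19. ] 1.2
b [599.6 -84.1  20.2] 3.1
c [611.4   6.3  23.6] 2.2
c [610.8   8.8  27. ] 2.2
d [622.1 100.7  33.2] 1.1
d [621.2  98.2  31.8] 6.3
[[244. 187.]]
[[235. 230.]]
```

View pics/e1.png

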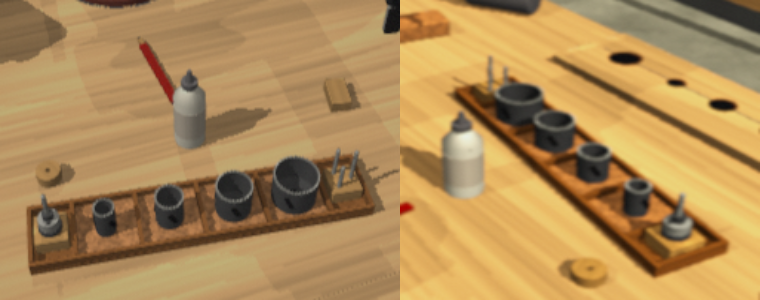

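Run:
```python
from h import *
a=cv2.imread("pics/scene0.png")
S=ctrl.get_image("scene")["pixels"];D=ctrl.get_image("side")["pixels"]
z=lambda p:cv2.resize(p,(390,400),interpolation=cv2.INTER_NEAREST)
cv2.imwrite("pics/e2.png",np.hstack([z(S[190:250,290:350]),z(D[140:200,225:285])]))
d=cv2.absdiff(S,a).max(2);print("bottle diff",d[145:195,236:260].mean(), (d[145:195,236:260]>30).sum())
```

```text
bottle diff 6.615 0
```

View pics/e2.png

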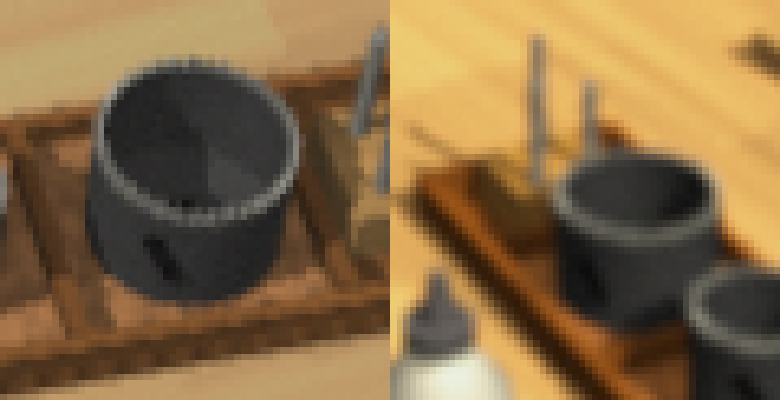

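Run:
```python
from h import *
S=ctrl.get_image("scene");t=np.linspace(0,6.283,200)
for z,r in((53,33),(9,33)):
    q=proj(S,np.c_[623.5+r*np.cos(t),97.5+r*np.sin(t),np.full(200,z)])
    q=(q-[290,190])*[6.5,6.667]
    print(z,[q[i].round(0).tolist() for i in (q[:,0].argmin(),q[:,0].argmax(),q[:,1].argmin(),q[:,1].argmax())])
```

```text
53 [[83.0, 137.0], [289.0, 150.0], [176.0, 62.0], [197.0, 224.0]]
9 [[72.0, 224.0], [271.0, 238.0], [163.0, 150.0], [182.0, 311.0]]
```

```bash
python3 -c "
from workcell import ctrl
print(ctrl.sign_off())"
```

```text
the job is handed in; nothing more can be done
None
```

All four hole saws are in the tray, teeth up, and I have handed the job in. Going from the arbor end to the three drill bits, they run saw_a (cell1), saw_b (cell2), saw_c (cell3), saw_d (cell4). The last move ended at about 31 s, well under the 90 s limit.

- **Placing:** Each saw was lowered until the wrist felt the cork, which came close to the expected 9 mm height for all four. The highest placing force I read was about 16 N.
- **Final pictures:** All four stand inside their compartments. The drawn outline of saw_d's rim and base matched a level cup, apart from the same 1–1.5 px shift in both.
- **Bottle:** The glue bottle's pixels in the scene camera did not change from the first picture to the last.
- **Disagreement:** The scene and side cameras differed from each other by up to about 7 mm, so I used the wrist camera for the grasps and cell centres. In the last pictures the centres agree with the cells to about 5 mm; the largest offset is saw_d along the tray, where it has about 9 mm to spare on each side.

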